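Seat the eared gel cassette in the spring-clip casting stand

ROBOT

A 6-joint arm with a two-finger parallel gripper is mounted at the origin on a cart in front of the work surface, level with it; the furniture and walls round the work are solid. World frame = base frame: x ahead of the robot, y to its left, z up, the work surface at z = 0. Lengths are in m, angles in rad, forces in N, time in s.
With the tool pointing down it reaches from about 0.35 to 0.775 m from the base axis. Payload 7.3 kg.
Tool frame: the origin (TCP) lies between the finger pads; the fingertips stand 14 mm ahead of it and the grasp point (between the pads) lies 5 mm behind it; z points along the fingers, y is the line along which they close (so a half turn about z gives the same grasp; the last joint's range is limited). The gripper opens to 92 mm and grips with 3 to 60 N. Pads are 19 mm wide; open, the fingers measure 130 mm over their backs; the gripper's body (75 mm by 190 mm) begins 47 mm behind the grasp point.
Start: joints at [1.007, 0.342, 1.524, -0, 1.275, -0.146], TCP at [0.213, 0.48, 0.241] pointing down, gripper open.
Joint ranges: [-2.53, 2.53], [-0.77, 2.02], [0.04, 2.7], [-1, 4.14], [0.28, 2.66], [-3.11, 3.11]. Speed limits (rad/s): [2.57, 2.57, 3.14, 3.14, 3.14, 3.14].

INTERFACE

Orientations are given as a unit quaternion [x, y, z, w].
In Python, from workcell import robot gives the robot as it stands. The module is installed in compiled form; this text tells all that it offers.
- The arm moves only by the tool step_arm, never from a script. Its argument "moves" is text: rows parted by semicolons, each of 6 numbers parted by spaces: the shift along the tool's x, y, z in mm, then the turn, a rotation vector about the tool's x, y, z in rad. In form: dx dy dz rx ry rz; .... A call has 1 to 5 rows; each row shifts and turns the commanded pose from where the row before left it, along the tool's axes as they then stand; what a row does not reach is not made up. A row lasts 1/8 s, in which the tool goes at most 62.5 mm and 10.7 degrees, less where a joint would pass 70% of its speed; a pose out of reach is approached as far as the arm can. A call with a gripper value outside its range is refused whole. "jaw" is the gripper command: -1 is shut, 1 is fully open, values between are in proportion, set as the call begins (left out, the last holds). The fingers move at their own pace and stop on an object; "force" is the grip in N (left out, the last holds). Time passes only in rows, so rows that do not move let the fingers close. It gives the time, the measured TCP pose, the force, the opening and the grip force at its end, in the units of the state.
- robot.read_state(): the state, without advancing time (a new reading comes with each control period).
- robot.read_camera(name): name is "scene" or "top"; returns a dict with "img" (480x640x3 uint8, red, green, blue), "z_map" (480x640 float32, m along the optical axis (not along the pixel's ray), 0 where there is no reading), "fx", "fy", "cx", "cy" (pixels), "camera_from_world" (4x4, takes a point from world to camera coordinates). Camera axes: x right, y down, z forward; pixel columns grow to the right and rows downward; lengths in m; the calibration is good to about 2 mm. A picture is of the moment at which its call begins.
- robot.job_done(): hands the job in; it is judged then, once.
Trained networks look in the newest picture that a camera, given by its name, has taken for a name from the list of things; names that differ only in an ending like _2 or _b are one class to them, and where a whole thing is asked for, a point or a joint stands for the part that bears it (a point fixed in the world has none). Each returns a list of dicts, best first, with "score" (0 to 1); they miss things now and then, are a little off and sometimes report something else, mostly with a low value. They report only what shows in the picture. A call takes as long as a camera call. They do not tell look-alikes from the thing itself.
- robot.boxes_of(camera, thing): "box" ([centre column, centre row, width, height] in pixels, round what is visible of it).
The state is a dict: "time": time; "joint_pos": joint angles; "dq": joint speeds; "tau": joint torques, N m; "eef_pos": TCP position; "eef_rot": TCP orientation; "wrist_force": force on the tool from outside, world axes, zero at the start; "moment": the same for the moment, N m; "finger_gap": opening from 0.0 (shut) to 1.0 (fully open); "gripper_force": force on a finger pad.
Only numpy, scipy, OpenCV 4.12 (cv2) and the standard library are available. Lean on these libraries where they do the work, as an engineer would, in place of code of your own. Each camera call takes 0.05 s, during which the arm holds its last target. There are 200 camera calls.

TASK

Load the gel-casting stand: take the cassette with the two ears out of the drying rack, slide its ears down into the slots of the stand and press it down past the spring clips until it sits flat on the gasket with a clip snapped over each ear, then let go. It is brittle ceramic: feel your way in, press only as hard as the clips need and stop as soon as it is down. Leave the plain plates in the rack, and the bottles and the comb, where they are.

Things in the scene. Friction and masses are not known exactly. Their poses are not given: they have to be found in the camera images.
- cassette: the gel cassette to load: a white upright ceramic sandwich with grey edge strips, 73 mm wide (its y), 8 mm thick (x), 92 mm high, 130 to 210 g, with one ear on either side; the lower corners are bevelled by 5 mm. Origin: centre of the underside; z up. It fits either way round. It stands upright and loose in one of the three places of the drying rack
- top_edge (a point): on the cassette: the middle of its top edge, 92 mm above the underside. Grasp here from above, across the 8 mm thickness (the cassette's x), with the finger ends 20 to 28 mm below this point
- ear_left (a point): on the cassette: the top outer corner of the ear on its +y side. Each ear is 4 mm thick (x, in the middle of the thickness), sticks out 9.5 mm, to 46 mm from the middle, and runs from 6 to 36 mm above the underside
- ear_right (a point): on the cassette: the top outer corner of the ear on its -y side (46 mm from the middle, 36 mm above the underside)
- casting_stand: the casting stand, fixed to the bench: a grey base 90 mm (its x) by 128 mm (its y), two aluminium posts 105 mm high, slot flares to 109 mm, and between them a carrier with the black gasket bar and a clip on either side; a tie plate 70 mm high stands at x = 10 to 15 mm. Origin: on the bench under its centre; z up. The cassette's body passes between the posts with 2 mm of room each side
- mouth_left (a point): on the stand, its +y side: the slot's entry at the foot of its flares, 100 mm above the bench. Each upright slot is open at the top and towards the middle, 6 mm wide in x, centred on x = 0, from y = 38.5 to 52 mm; flares widen it to about 12 mm over the top 9 mm
- mouth_right (a point): the same on the -y side. The carrier is clamped by its thumbscrew where the last user left it and stays there: its gasket's top is anywhere from 18 to 46 mm above the bench and is not reported, so feel for it. Home is the cassette's underside flat on it. The gasket is firm, each millimetre of overtravel adds many newtons; 8 to 15 N on it is ample, the ceramic bears 25 N of pressing
- clip_l (a joint): angle of the bent leaf spring in the +y slot, which pushes towards the middle; its nose juts 3 mm over the ear's edge, 39 mm above the gasket. 0: free; about 0.05 to 0.1: riding on the ear's outer edge; under 0.045 with the cassette down: nose snapped over the ear's top (0 to 0.03 when fully home)
- clip_r (a joint): the same in the -y slot. The ears meet both springs when the cassette's underside is 39 mm above the gasket (57 to 85 mm above the bench): 5 to 20 N in all for the next 7 mm, then up to 8 N of rubbing for 30 mm; about 2 mm above home the noses snap over the ears and pull down a little, then the gasket stops it
- drying_rack: white peg rack, fixed to the bench, base 122 mm (its x) by 100 mm (its y), its floor 10 mm above the bench. Origin: on the bench under its centre. Three places 36 mm apart along x (at -36, 0, 36 mm), each between two pairs of upright pegs 26 mm high; plates stand in them across, their width along the rack's y
- plate_a: plain white plate without ears, 73 x 8 x 54 mm high, standing in the rack; leave it. Origin: centre of the underside
- plate_b: plain white plate without ears, 73 x 8 x 46 mm high, standing in the rack; leave it. Origin: centre of the underside
- bottle_b: white reagent bottle, 68 mm across, 154 mm high, standing; leave it. Origin: centre of the underside
- bottle_c: white reagent bottle, 68 mm across, 154 mm high, standing; leave it. Origin: centre of the underside
- bottle_e: white reagent bottle, 68 mm across, 154 mm high, standing; leave it. Origin: centre of the underside
- comb: white gel comb, 80 mm long, 8 mm high, lying on the bench; leave it. Origin: under the middle of its back
Not all that is in view belongs to the job. Leave any black or pink look-alike of the cassette alone.

How it is judged:
By the outcome, as a careful person would: the job done as asked, in the order asked, and still so for the second after the job is handed in, with the robot touching nothing.
It also fails if it takes over 53 s, if anything falls off the work surface, if the arm or the gripper's body presses on something with over 40 N, if the wrist force passes 120 N, or if a joint passes its speed limit or range.

## Working session

There is one attempt and no reset: what is moved stays moved. The work goes in short steps, Python scripts to look and compute and a tool call to move; the robot and the scene stay as the last step left them, time stands still between calls to the robot, and variables do not carry over. Pictures are saved under pics/ and viewed, at most 10 in all, crops included, and the job is handed in when it is done.

Besides the shell and the picture viewer there is one more tool, called after "Call:" as name(argument=value, ...) on one line, values as JSON. step_arm: Moves the arm, as the interface text tells. Its arguments: {"type":"object","properties":{"moves":{"type":"string"},"jaw":{"type":"number"},"force":{"type":"number"}},"required":["moves"]}

```bash
mkdir -p pics
cat > h.py <<'E'
import numpy as np, cv2
from workcell import robot
def cloud(c):
    z=c["z_map"].astype(float); v,u=np.mgrid[:z.shape[0],:z.shape[1]]
    P=np.stack([(u-c["cx"])/c["fx"]*z,(v-c["cy"])/c["fy"]*z,z,np.ones_like(z)],-1)
    W=P@np.linalg.inv(c["camera_from_world"]).T
    W=W[...,:3]; W[z==0]=np.nan
    return W
E
python3 - <<'E'
from h import *
for n in("scene","top"):
    c=robot.read_camera(n); cv2.imwrite(f"pics/{n}0.png",c["img"][...,::-1]); W=cloud(c); np.savez(f"{n}0.npz",W=W,img=c["img"],T=c["camera_from_world"],K=[c["fx"],c["fy"],c["cx"],c["cy"]])
    print(n,c["fx"],np.linalg.inv(c["camera_from_world"]).round(3).tolist())
    for t in("cassette","casting_stand","drying_rack","plate_a","bottle_b","comb","ear_left","ear_right","mouth_left","mouth_right","top_edge"):
        for b in robot.boxes_of(n,t)[:4]:
            u,v=np.clip(np.array(b["box"][:2]).astype(int),0,[639,479]); print(t,round(b["score"],2),np.round(b["box"],0),W[v,u].round(3))
s=robot.read_state(); print(s["time"],s["eef_pos"],s["eef_rot"],s["wrist_force"])
E
```

```text
scene 582.9019772938356 [[0.785, -0.456, 0.42, 0.02], [-0.62, -0.589, 0.518, -0.672], [0.011, -0.667, -0.745, 1.049], [0.0, 0.0, 0.0, 1.0]]
cassette 0.79 [374. 330.  32.  42.] [nan nan nan]
cassette 0.75 [227. 252.  12.  47.] [0.402 0.137 0.062]
cassette 0.67 [388. 426.  23.  60.] [ 0.412 -0.386  0.048]
casting_stand 0.88 [281. 228.  60.  66.] [0.561 0.152 0.03 ]
casting_stand 0.54 [276. 320.  35.  20.] [ 0.404 -0.043  0.002]
drying_rack 0.74 [357. 358.  71.  62.] [ 0.452 -0.252  0.064]
plate_a 0.82 [349. 360.  31.  36.] [nan nan nan]
plate_a 0.62 [358. 347.  34.  32.] [ 0.483 -0.221  0.034]
bottle_b 0.72 [359. 346.  32.  30.] [ 0.485 -0.223  0.039]
bottle_b 0.64 [274. 159.  24.  59.] [0.648 0.298 0.102]
bottle_b 0.6 [387. 266.  35.  67.] [ 0.628 -0.14   0.111]
bottle_b 0.58 [371. 232.  34.  62.] [ 0.665 -0.05   0.114]
comb 0.59 [278. 320.  36.  23.] [ 0.406 -0.047  0.004]
comb 0.3 [281. 228.  59.  65.] [0.561 0.152 0.03 ]
ear_left 0.91 [376. 331.  32.  47.] [ 0.524 -0.227  0.062]
ear_left 0.7 [390. 426.  27.  61.] [ 0.411 -0.394  0.064]
ear_right 0.96 [372. 333.  40.  43.] [ 0.522 -
[... 1400 characters left out ...]
. 304.  26.  29.] [0.412 0.146 0.087]
ear_right 0.72 [392. 252.  40.  10.] [ 0.527 -0.204  0.099]
ear_right 0.63 [244. 307.  26.  30.] [0.405 0.148 0.089]
ear_right 0.62 [466. 294.  36.  10.] [ 0.422 -0.376  0.089]
mouth_left 0.61 [246. 247.  56.  34.] [0.557 0.154 0.021]
mouth_right 0.55 [246. 248.  54.  38.] [0.553 0.151 0.03 ]
top_edge 0.66 [395. 253.  39.  11.] [ 0.524 -0.211  0.101]
top_edge 0.66 [463. 294.  40.   8.] [ 0.424 -0.369  0.091]
top_edge 0.65 [247. 304.  21.  25.] [0.409 0.143 0.071]
top_edge 0.29 [246. 247.  56.  35.] [0.557 0.154 0.021]
1.2 [0.21299888 0.4798578  0.24073445] [2.07371403e-01 9.78262286e-01 2.60550887e-05 2.71661881e-05] [-0.09447393 -0.07102865 -0.15244151]
```

View pics/scene0.png

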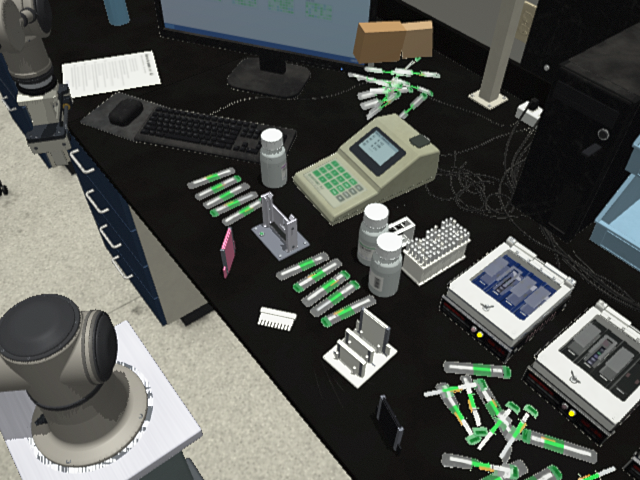

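View pics/top0.png

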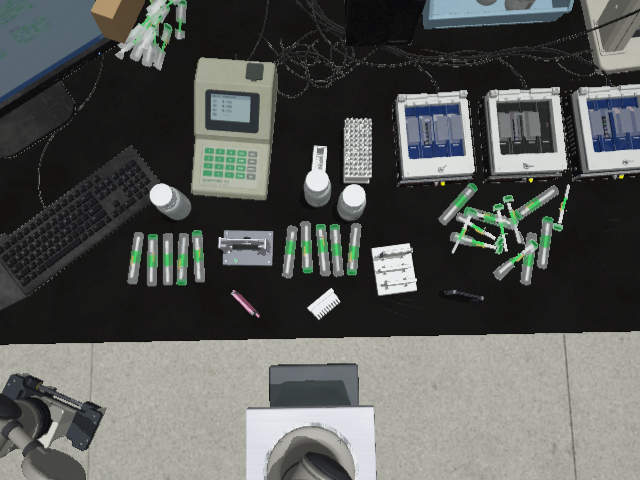

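Both pictures show three candidates: a white one in the rack's far place (scene 376,330; top 393,253), a pink one (scene 227,252; top 245,303) and a black one (scene 390,425; top 464,296). I choose the white one in the rack. Next come a close crop and the fits.

Run:
```python
from h import *
ims=[]
D={n:np.load(n+"0.npz") for n in("scene","top")}
def crop(n,u,v,w,h): return cv2.resize(D[n]["img"][v-h//2:v+h//2,u-w//2:u+w//2],(400,300),interpolation=cv2.INTER_CUBIC)
im=np.vstack([np.hstack([crop("scene",362,350,96,72),crop("scene",281,225,96,72)]),np.hstack([crop("top",392,265,80,60),crop("top",245,247,80,60)])])
cv2.imwrite("pics/crop0.png",im[...,::-1])
def fit(n,c,r,z0,z1):
    W=D[n]["W"].reshape(-1,3); m=(np.hypot(*(W[:,:2]-c).T)<r)&(W[:,2]>z0)&(W[:,2]<z1); P=W[m]
    rect=cv2.minAreaRect(P[:,:2].astype(np.float32)*1000)
    e,V=np.linalg.eigh(np.cov(P[:,:2].T)); a=V[:,1]*np.sign(V[1,1])
    print(n,len(P),"mean",P.mean(0).round(4),"zmax",np.percentile(P[:,2],[50,90,98]).round(4),"long axis yaw deg (from +y)",np.degrees(np.arctan2(-a[0],a[1])).round(2),"std",np.sqrt(e).round(4),"rect",np.round(rect[0],1),np.round(rect[1],1),round(rect[2],1))
    return P
for n in D:
    print("cassette");fit(n,[.525,-.21],.06,.075,.12); fit(n,[.525,-.21],.06,.096,.12)
    print("plates"); fit(n,[.487,-.215],.045,.045,.08) ; fit(n,[.452,-.22],.045,.045,.08)
    print("rack"); fit(n,[.485,-.215],.1,.003,.2)
    print("stand");fit(n,[.56,.155],.09,.005,.2);
    fit(n,[.56,.155],.09,.09,.13); 
    P=fit(n,[.56,.155],.09,.06,.13)
    for s in(1,-1):
        q=P[((P[:,1]-.155)*s>.025)&(P[:,2]>.09)]; print(" post",s,len(q),q.mean(0).round(4),q.min(0).round(4),q.max(0).round(4))
```

```text
cassette
scene 344 mean [ 0.5223 -0.2251  0.092 ] zmax [0.0938 0.1023 0.104 ] long axis yaw deg (from +y) 6.87 std [0.0022 0.0219] rect [ 523.9 -222.7] [11.7 74.1] 6.0
scene 147 mean [ 0.5235 -0.2252  0.1006] zmax [0.1006 0.1035 0.1051] long axis yaw deg (from +y) 6.61 std [0.0024 0.0216] rect [ 524.2 -222.8] [11.3 73.2] 6.0
plates
scene 575 mean [ 0.4898 -0.2192  0.0587] zmax [0.0569 0.0713 0.078 ] long axis yaw deg (from +y) -82.37 std [0.0178 0.028 ] rect [ 484.4 -220.9] [77.4 74.5] 5.7
scene 393 mean [ 0.4646 -0.2276  0.057 ] zmax [0.0567 0.0649 0.0667] long axis yaw deg (from +y) -32.42 std [0.0151 0.0213] rect [ 469.3 -225.6] [46.9 73.7] 7.8
rack
scene 3443 mean [ 0.4849 -0.2262  0.0329] zmax [0.0232 0.0749 0.1007] long axis yaw deg (from +y) -27.77 std [0.0356 0.038 ] rect [ 481.6 -218. ] [190.3 197.5] 28.4
stand
scene 1779 mean [0.5459 0.1418 0.0364] zmax [0.0234 0.0927 0.1059] long axis yaw deg (from +y) 0.9 std [0.0191 0.0418] rect [557.7 152.6] [156.  158.5] 31.4
scene 202 mean [0.5511 0.1402 0.1008] zmax [0.101  0.1075 0.1096] long axis yaw deg (from +y) -1.81 std [0.0074
[... 1117 characters left out ...]
37.39 std [0.0364 0.0394] rect [ 487.8 -214.1] [191.7 198.5] 7.5
stand
top 1657 mean [0.5529 0.1503 0.025 ] zmax [0.01   0.0745 0.1077] long axis yaw deg (from +y) -0.74 std [0.0262 0.0377] rect [559.3 149.6] [166.6 167.7] 75.1
top 132 mean [0.5548 0.1507 0.1042] zmax [0.1047 0.1101 0.1122] long axis yaw deg (from +y) -2.15 std [0.0072 0.0496] rect [554.2 149.7] [114.5  25.2] 87.7
top 262 mean [0.5572 0.1529 0.088 ] zmax [0.0902 0.1083 0.1116] long axis yaw deg (from +y) -2.04 std [0.0084 0.0441] rect [555.6 149.3] [115.3  27.5] 87.5
 post 1 69 [0.5565 0.1975 0.1046] [0.5447 0.1878 0.0913] [0.5689 0.2073 0.1128]
 post -1 63 [0.5528 0.0994 0.1037] [0.5395 0.0924 0.0902] [0.5646 0.1108 0.1116]
```

View pics/crop0.png

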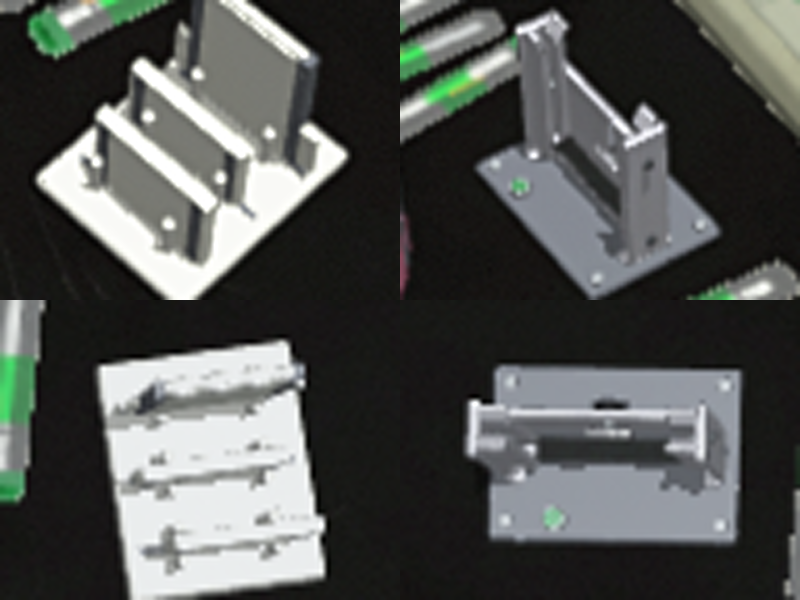

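The crop shows the white sandwich with dark edge strips, tall, in the rack's far place. The two shorter plates are nearer. In the stand the tie plate is on the far side (+x). The two cameras differ by a constant (4,4) mm, so the offset from cassette to stand is consistent. Next: move to hover above the cassette.

```bash
cat >> h.py <<'E'
from scipy.spatial.transform import Rotation as R
def plan(target, yaw_deg, n, start=None):
    """rows taking the tool (pointing down, tool y at world angle yaw) to target in n equal rows"""
    s=robot.read_state(); p=np.array(s["eef_pos"]); r=R.from_quat(s["eef_rot"])
    y=np.radians(yaw_deg); rt=R.from_matrix(np.array([[-np.sin(y)*-1,np.cos(y),0],[-np.cos(y),np.sin(y),0],[0,0,-1]]).T.T)
    rt=min([rt,rt*R.from_euler("z",np.pi)],key=lambda q:(r.inv()*q).magnitude())
    rv=(r.inv()*rt).as_rotvec(); d=(np.array(target)-p)/n*1000
    for i in range(n):
        ri=r*R.from_rotvec(rv*i/n); print(*(ri.inv().apply(d)).round(1),*(rv/n).round(4),sep=" ",end="; \n")
def st():
    s=robot.read_state(); r=R.from_quat(s["eef_rot"]).as_matrix()
    print(round(s["time"],2),"pos",np.round(s["eef_pos"],4),"yaw",np.degrees(np.arctan2(r[1,1],r[0,1])).round(2),"tilt",r[:,2].round(4),"F",np.round(s["wrist_force"],2),"M",np.round(s["moment"],2),"gap",s["finger_gap"],s["gripper_force"])
E
python3 -c "
from h import *
st(); plan([.526,-.2207,.152],6.5,15)"
```

```text
1.2 pos [0.213  0.4799 0.2407] yaw 66.06 tilt [ 1.e-04  0.e+00 -1.e+00] F [-0.09 -0.07 -0.15] M [-0.07 -0.01 -0.04] gap 1.0001176685323092 0.0Traceback (most recent call last):
  File "<string>", line 3, in <module>
    st(); plan([.526,-.2207,.152],6.5,15)
          ~~~~^^^^^^^^^^^^^^^^^^^^^^^^^^^
  File "h.py", line 13, in plan
    y=np.radians(yaw_deg); rt=R.from_matrix(np.array([[-np.sin(y)*-1,np.cos(y),0],[-np.cos(y),np.sin(y),0],[0,0,-1]]).T.T)
                              ~~~~~~~~~~~~~^^^^^^^^^^^^^^^^^^^^^^^^^^^^^^^^^^^^^^^^^^^^^^^^^^^^^^^^^^^^^^^^^^^^^^^^^^^^^^^
  File "scipy/spatial/transform/_rotation.pyx", line 1143, in scipy.spatial.transform._rotation.Rotation.from_matrix
ValueError: Non-positive determinant (left-handed or null coordinate frame) in rotation matrix 0: [[ 0.11320321  0.99357186  0.        ]
 [-0.99357186  0.11320321  0.        ]
 [ 0.          0.         -1.        ]].
```

```bash
python3 - <<'E'
t=open("h.py").read()
a=t.index("rt=R.from_matrix"); b=t.index("\n",a)
t=t[:a]+"rt=R.from_matrix([[-np.sin(y),np.cos(y),0],[np.cos(y),np.sin(y),0],[0,0,-1]])"+t[b:]
open("h.py","w").write(t)
E
python3 -c "
from h import *
st(); plan([.526,-.2207,.160],6.5,15)"
```

```text
1.2 pos [0.213  0.4799 0.2407] yaw 66.06 tilt [ 1.e-04  0.e+00 -1.e+00] F [-0.09 -0.07 -0.15] M [-0.07 -0.01 -0.04] gap 1.0001176685323092 0.0
-38.0 -34.2 5.4 0.0 0.0 0.0693; 
-40.3 -31.5 5.4 0.0 0.0 0.0693; 
-42.4 -28.6 5.4 0.0 0.0 0.0693; 
-44.3 -25.6 5.4 0.0 0.0 0.0693; 
-45.9 -22.5 5.4 0.0 0.0 0.0693; 
-47.4 -19.3 5.4 0.0 0.0 0.0693; 
-48.6 -15.9 5.4 0.0 0.0 0.0693; 
-49.6 -12.5 5.4 0.0 0.0 0.0693; 
-50.3 -9.1 5.4 0.0 0.0 0.0693; 
-50.8 -5.6 5.4 0.0 0.0 0.0693; 
-51.1 -2.0 5.4 0.0 0.0 0.0693; 
-51.1 1.5 5.4 0.0 0.0 0.0693; 
-50.9 5.0 5.4 0.0 0.0 0.0693; 
-50.4 8.6 5.4 0.0 0.0 0.0693; 
-49.7 12.0 5.4 0.0 0.0 0.0693;
```

Call:
step_arm(moves="-38 -34.2 2 0 0 0.0693; -40.3 -31.5 2 0 0 0.0693; -42.4 -28.6 2 0 0 0.0693; -44.3 -25.6 2 0 0 0.0693; -45.9 -22.5 2 0 0 0.0693", jaw=0.1)

```text
time: 1.82
eef_pos: [0.3179, 0.245, 0.2309]
eef_rot: [0.374, 0.928, 0.0, 0.0]
wrist_force: [1.2, 0.4, -1.0]
finger_gap: 0.562
gripper_force: 0.0
```

Call:
step_arm(moves="-47.4 -19.3 5 0 0 0.0693; -48.6 -15.9 5 0 0 0.0693; -49.6 -12.5 5 0 0 0.0693; -50.3 -9.1 5 0 0 0.0693; -50.8 -5.6 5 0 0 0.0693")

```text
time: 2.45
eef_pos: [0.4223, 0.0113, 0.2058]
eef_rot: [0.528, 0.849, 0.0, 0.0]
wrist_force: [0.7, -0.4, -0.2]
finger_gap: 0.554
gripper_force: 0.0
```

Call:
step_arm(moves="-51.1 -2 9 0 0 0.0693; -51.1 1.5 9 0 0 0.0693; -50.9 5 9 0 0 0.0693; -50.4 8.6 9 0 0 0.0693; -49.7 12 9 0 0 0.0693")

```text
time: 3.08
eef_pos: [0.5266, -0.2221, 0.1604]
eef_rot: [0.667, 0.745, 0.0, 0.0]
wrist_force: [0.7, 0.9, 0.7]
finger_gap: 0.55
gripper_force: 0.0
```

Call:
step_arm(moves="0 0 0 0 0 0; 0 0 0 0 0 0")

```text
time: 3.32
eef_pos: [0.5256, -0.22, 0.1604]
eef_rot: [0.666, 0.746, 0.0, -0.001]
wrist_force: [0.8, 1.3, 0.2]
finger_gap: 0.551
gripper_force: 0.0
```

```bash
python3 -c "
from h import *
st(); plan([.526,-.2207,.160],6.5,1); plan([.526,-.2207,.091],6.5,1)
for n in('top','scene'):
    c=robot.read_camera(n); cv2.imwrite(f'pics/{n}1.png',c['img'][...,::-1]); W=cloud(c); np.savez(n+'1.npz',W=W,img=c['img'])
i=cv2.imread('pics/scene1.png')[270:420,270:470]; cv2.imwrite('pics/c1.png',cv2.resize(i,(800,600),interpolation=2))
"
```

```text
3.33 pos [ 0.5256 -0.22    0.1604] yaw 6.51 tilt [-9.e-04  9.e-04 -1.e+00] F [0.79 1.26 0.19] M [-0.07  0.07  0.01] gap 0.5508117384450255 0.0
-0.8 0.4 0.4 -0.0008 -0.001 0.0002; 
-0.9 0.4 69.4 -0.0008 -0.001 0.0002;
```

View pics/c1.png

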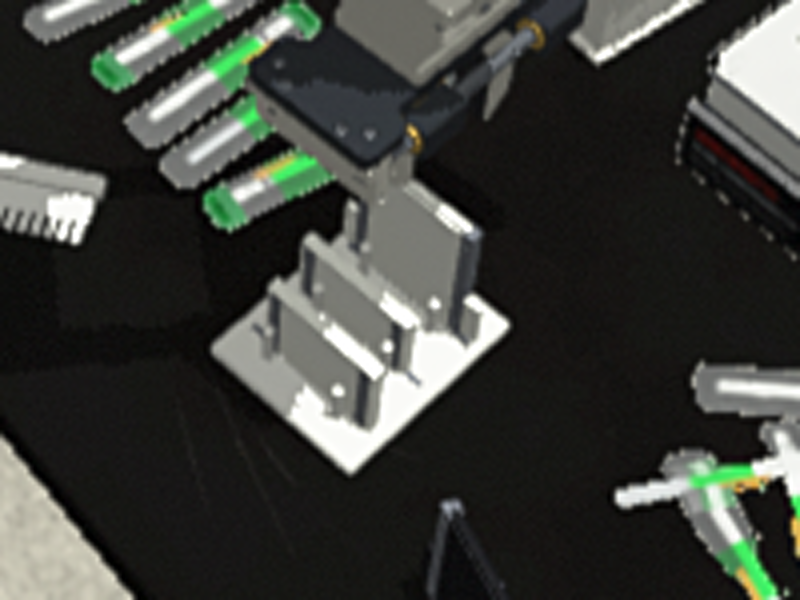

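The open gripper is straddling the cassette's top edge, with the finger at crop (395,170) in front of it. Descending now.

Call:
step_arm(moves="-0.5 0 15 0 0 0; 0 0 15 0 0 0; 0 0 14 0 0 0; 0 0 13 0 0 0; 0 0 12 0 0 0")

```text
time: 4.05
eef_pos: [0.5259, -0.2208, 0.0906]
eef_rot: [0.666, 0.746, -0.0, -0.0]
wrist_force: [0.3, -0.3, 0.2]
finger_gap: 0.549
gripper_force: 0.0
```

Call:
step_arm(moves="0 0 0 0 0 0; 0 0 0 0 0 0; 0 0 0 0 0 0; 0 0 0 0 0 0; 0 0 0 0 0 0", jaw=-1, force=20)

```text
time: 4.68
eef_pos: [0.5262, -0.221, 0.092]
eef_rot: [0.666, 0.746, 0.0, 0.0]
wrist_force: [-0.7, -0.6, 0.7]
finger_gap: 0.087
gripper_force: 20.0
```

```bash
python3 -c "
from h import *
st()"
```

```text
4.67 pos [ 0.5262 -0.221   0.092 ] yaw 6.5 tilt [ 5.e-04 -2.e-04 -1.e+00] F [-0.68 -0.61  0.65] M [-0.06  0.02 -0.01] gap 0.08707240344237757 19.996588826179504
```

Call:
step_arm(moves="0 0 -8 0 0 0; 0 0 -20 0 0 0; 0 0 -30 0 0 0; 0 0 -40 0 0 0; 0 0 -40 0 0 0", force=40)

```text
time: 5.3
eef_pos: [0.5258, -0.2207, 0.2311]
eef_rot: [0.666, 0.746, 0.0, -0.0]
wrist_force: [-0.6, 0.3, -2.7]
finger_gap: 0.087
gripper_force: 40.0
```

```bash
python3 -c "
from h import *
st(); plan([.5526,.1471,.232],-2,15)"
```

```text
5.3 pos [ 0.5258 -0.2207  0.2311] yaw 6.5 tilt [-4.e-04  3.e-04 -1.e+00] F [-0.61  0.32 -2.72] M [-0.08 -0.01 -0.  ] gap 0.0871410059652169 39.99538242816925
24.2 4.6 -0.1 -0.0 -0.0 0.0099; 
24.2 4.3 -0.1 -0.0 -0.0 0.0099; 
24.2 4.1 -0.1 -0.0 -0.0 0.0099; 
24.3 3.8 -0.1 -0.0 -0.0 0.0099; 
24.3 3.6 -0.1 -0.0 -0.0 0.0099; 
24.4 3.4 -0.1 -0.0 -0.0 0.0099; 
24.4 3.1 -0.1 -0.0 -0.0 0.0099; 
24.4 2.9 -0.1 -0.0 -0.0 0.0099; 
24.4 2.6 -0.1 -0.0 -0.0 0.0099; 
24.5 2.4 -0.1 -0.0 -0.0 0.0099; 
24.5 2.1 -0.1 -0.0 -0.0 0.0099; 
24.5 1.9 -0.1 -0.0 -0.0 0.0099; 
24.5 1.7 -0.1 -0.0 -0.0 0.0099; 
24.5 1.4 -0.1 -0.0 -0.0 0.0099; 
24.6 1.2 -0.1 -0.0 -0.0 0.0099;
```

Call:
step_arm(moves="15 3 0 0 0 0.0099; 24 4.3 0 0 0 0.0099; 24 4.1 0 0 0 0.0099; 24 3.8 0 0 0 0.0099; 24 3.6 0 0 0 0.0099")

```text
time: 5.92
eef_pos: [0.5337, -0.107, 0.2284]
eef_rot: [0.684, 0.729, -0.0, -0.001]
wrist_force: [0.5, -0.1, -2.9]
finger_gap: 0.083
gripper_force: 40.0
```

Call:
step_arm(moves="25 3.4 0 0 0 0.0099; 25 3.1 0 0 0 0.0099; 25 2.9 0 0 0 0.0099; 25 2.6 0 0 0 0.0099; 25 2.4 0 0 0 0.0099")

```text
time: 6.55
eef_pos: [0.5424, 0.0184, 0.2283]
eef_rot: [0.702, 0.712, -0.001, -0.001]
wrist_force: [-0.1, 0.3, -2.1]
finger_gap: 0.085
gripper_force: 40.0
```

Call:
step_arm(moves="29 2.1 0 0 0 0.0099; 27 1.9 0 0 0 0.0099; 24 1.7 0 0 0 0.0099; 17 1.4 0 0 0 0.0099; 12 1.2 0 0 0 0.0099")

```text
time: 7.18
eef_pos: [0.5509, 0.127, 0.2285]
eef_rot: [0.719, 0.695, -0.001, -0.001]
wrist_force: [-0.2, 0.2, -2.4]
finger_gap: 0.089
gripper_force: 40.0
```

Call:
step_arm(moves="0 0 0 0 0 0; 0 0 0 0 0 0; 0 0 0 0 0 0")

```text
time: 7.55
eef_pos: [0.5518, 0.1252, 0.2297]
eef_rot: [0.72, 0.694, -0.0, -0.0]
wrist_force: [0.3, 0.0, -2.6]
finger_gap: 0.086
gripper_force: 40.0
```

```bash
cat > look.py <<'E'
from h import *
import sys
k=sys.argv[1]
st()
out=[]
for n in('scene','top'):
    c=robot.read_camera(n); W=cloud(c); np.savez(n+k+'.npz',W=W,img=c['img'],T=c["camera_from_world"],K=[c["fx"],c["fy"],c["cx"],c["cy"]])
    u,v=((281,215) if n=='scene' else (245,240))
    out.append(cv2.resize(c['img'][v-60:v+60,u-40:u+40],(400,600),interpolation=cv2.INTER_CUBIC))
cv2.imwrite(f'pics/l{k}.png',np.hstack(out)[...,::-1])
E
python3 look.py 2; python3 -c "
from h import *
plan([.5526,.1471,.232],-2,1)"
```

```text
7.55 pos [0.5518 0.1252 0.2297] yaw -2.05 tilt [-1.e-04 -1.e-04 -1.e+00] F [ 0.26  0.04 -2.63] M [-0.02  0.04 -0.02] gap 0.08602319926915306 39.99512314796448
21.8 -0.1 -2.2 0.0001 -0.0 -0.0008;
```

View pics/l2.png

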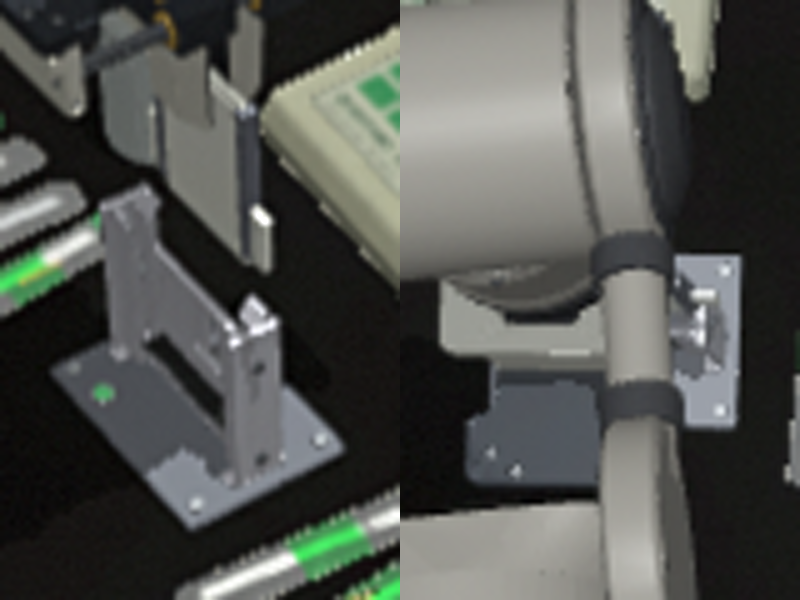

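Call:
step_arm(moves="8 0 0 0 0 0; 8 0 -1 0 0 0; 6 0 -1 0 0 0; 0 0 0 0 0 0; 0 0 0 0 0 0")

```text
time: 8.28
eef_pos: [0.5526, 0.1479, 0.2317]
eef_rot: [0.719, 0.695, -0.0, 0.0]
wrist_force: [-0.1, 0.5, -3.0]
finger_gap: 0.082
gripper_force: 40.0
```

```bash
python3 look.py 3
python3 - <<'E'
from h import *
y=np.radians(-2); Rm=np.array([[np.cos(y),np.sin(y)],[-np.sin(y),np.cos(y)]])
def S(n): 
    W=np.load(n+".npz")["W"].reshape(-1,3).copy(); W[:,:2]=(W[:,:2]-[.5526,.1471])@Rm.T; W=W*1000; return W[np.abs(W[:,:2]).max(1)<100]
pc=lambda a:(len(a),np.percentile(a,[2,25,50,75,98]).round(1)) if len(a) else 0
for n in("scene0","top0"):
    W=S(n); x,yy,z=W.T
    m=(np.abs(yy)<25)&(z>50)&(z<80)&(x>-5)&(x<30); print(n,"tie x",pc(x[m]),"z",pc(z[m]))
    if m.sum()>5: print(" tie slope deg",np.degrees(np.polyfit(yy[m],x[m],1)[0]).round(2))
    m=(z>4)&(z<16); r=cv2.minAreaRect(W[m][:,:2].astype(np.float32)); print(" base",[np.round(q,1) for q in r]); 
    for a,b in((-40,-20),(20,40)):
        k=m&(x>a)&(x<b); print("  y edges",a,pc(yy[k]))
    for a,b in((-50,-20),(20,50)):
        k=m&(yy>a)&(yy<b); print("  x edges",a,pc(x[k]))
    for s in(1,-1):
        k=(z>85)&(z<112)&(yy*s>25); print(" post",s,"x",pc(x[k]),"y",pc(yy[k]))
for n in("scene2","scene3","top3"):
    W=S(n); x,yy,z=W.T
    k=(z>150)&(z<205)&(np.abs(x)<15)&(np.abs(yy)<60)
    print(n,"cas x",pc(x[k]),"y",pc(yy[k]),"z",pc(z[(np.abs(x)<15)&(np.abs(yy)<60)&(z>115)]))
    if k.sum()>5: print(" slope",np.degrees(np.polyfit(yy[k],x[k],1)[0]).round(2))
    for a in range(150,240,10):
        q=k&(z>a)&(z<a+10); print("  ",a,pc(yy[q]),pc(x[q])) if q.sum()>3 else 0
E
```

```text
8.28 pos [0.5526 0.1479 0.2317] yaw -1.99 tilt [-1.e-04 -1.e-04 -1.e+00] F [-0.06  0.53 -2.96] M [-0.04  0.14  0.02] gap 0.08230788085857696 39.99524652957916
scene0 tie x (53, array([ 8.7,  9.9, 10.8, 11.5, 14. ])) z (53, array([50.7, 57.4, 63.6, 68.4, 72.4]))
 tie slope deg 0.27
 base [array([-0.7, -1.2]), array([199.2, 198.1]), np.float64(89.3)]
  y edges -40 (324, array([-96.9, -42.4, -11.7,  24.6,  59.7]))
  y edges 20 (105, array([-87.8, -59.7, -50.6, -38.1,  36.5]))
  x edges -50 (221, array([-51.8, -33.1, -20. ,  19.8,  42.3]))
  x edges 20 (171, array([-51.8, -36.5, -22.5, -10.6,  83.1]))
 post 1 x (114, array([-13. ,  -8.1,  -1.5,   4.1,   9.8])) y (114, array([35.7, 40.3, 45.7, 51.3, 55.7]))
 post -1 x (126, array([-14.8,  -8.1,   0.2,   5.8,  11.2])) y (126, array([-60.3, -57.6, -55.5, -48.5, -38.8]))
top0 tie x (47, array([12.3, 12.9, 13.3, 15.1, 15.7])) z (47, array([50.6, 65.1, 67.2, 69.4, 72.2]))
 tie slope deg 0.25
 base [array([0.2, 0. ]), array([198.8, 199.8]), np.float64(0.0)]
  y edges -40 (398, array([-96.7, -36.9,   0. ,  34.1,  64.9]))
  y edges 20 (278, array
[... 1799 characters left out ...]
y([-6.2, -4.8, -4.2, -3.1,  2.1]))
   200 (25, array([-36.3, -33.6, -22.2,  -1.6,  27.4])) (25, array([-6.5, -4.2, -3.8, -2.2,  2.6]))
top3 cas x (38, array([-2. , -1.7, -0.2,  0.8,  4.3])) y (38, array([-43.4, -37.3, -33.5, -28.6, -21. ])) z (1721, array([196.6, 575.4, 577.2, 578.7, 582.5]))
 slope -9.34
   160 (9, array([-42.4, -37.7, -34.2, -31.2, -25.1])) (9, array([-2.2, -1.7, -0.3,  0.3,  0.8]))
   170 (5, array([-42.3, -31.1, -28.9, -24.5, -22. ])) (5, array([-1.9, -1.8, -1.7, -1.5,  1.6]))
   180 (12, array([-42.1, -39. , -36.1, -33.8, -28.3])) (12, array([-1.9, -0.1,  0.4,  1.9,  3.8]))
   190 (8, array([-42.3, -33.5, -31.7, -28.2, -24.5])) (8, array([-1.7, -1.5, -1.3,  0.4,  4. ]))
```

View pics/l3.png

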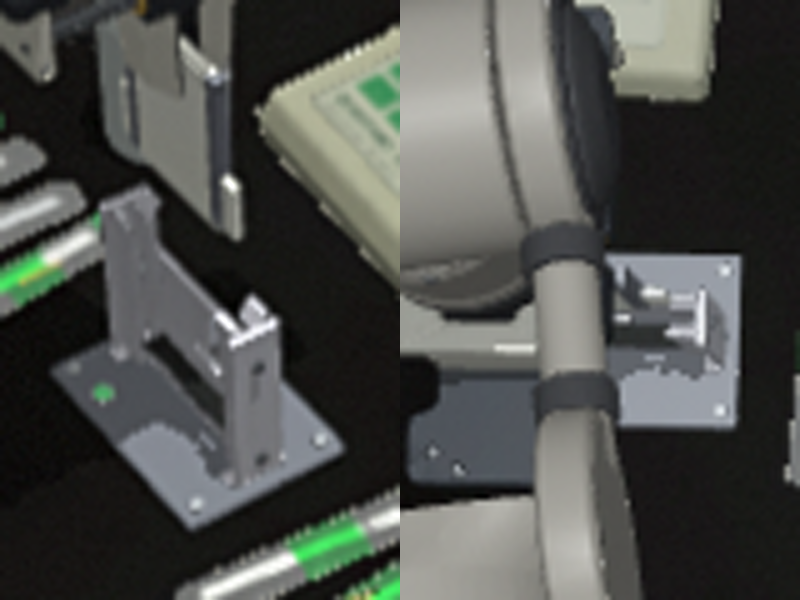

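The scene view shows the cassette centred above the stand, with its front face at −4.0 mm in the stand frame. Its right ear is at crop (232,205), above the right flare at (255,310). I'll correct y by −0.7 mm and come down, feeling for contact.

Call:
step_arm(moves="-0.7 0 9 0 0 0.004; 0 0 10 0 0 0; 0 0 9 0 0 0; 0 0 6 0 0 0; 0 0 3 0 0 0", force=45)

```text
time: 9.0
eef_pos: [0.5525, 0.1471, 0.1942]
eef_rot: [0.721, 0.693, -0.0, -0.0]
wrist_force: [-0.3, 0.4, -1.8]
finger_gap: 0.085
gripper_force: 45.0
```

Call:
step_arm(moves="0 0 2 0 0 0; 0 0 2 0 0 0; 0 0 2 0 0 0; 0 0 2 0 0 0; 0 0 0 0 0 0")

```text
time: 9.62
eef_pos: [0.5525, 0.1471, 0.1866]
eef_rot: [0.721, 0.693, -0.0, -0.0]
wrist_force: [0.1, -0.8, -1.4]
finger_gap: 0.081
gripper_force: 45.0
```

```bash
python3 look.py 4
```

```text
9.62 pos [0.5525 0.1471 0.1866] yaw -2.23 tilt [-2.e-04  0.e+00 -1.e+00] F [ 0.09 -0.83 -1.45] M [-0.09  0.05  0.01] gap 0.08139315715561217 44.99552607536316
```

View pics/l4.png

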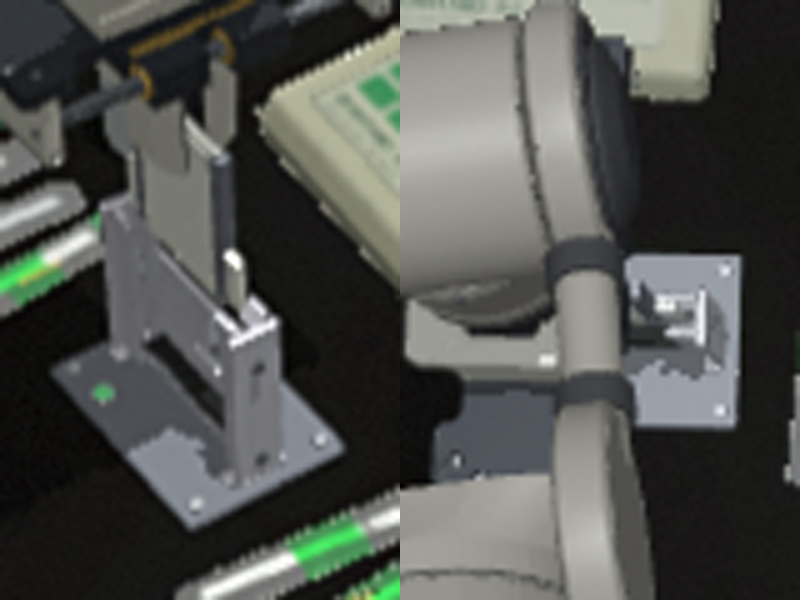

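The cassette's underside is entering between the posts, and the right ear at crop (235,285) is just above its flare. Continuing slowly.

Call:
step_arm(moves="0 0 2 0 0 0; 0 0 2 0 0 0; 0 0 2 0 0 0; 0 0 0 0 0 0")

```text
time: 10.22
eef_pos: [0.5525, 0.1471, 0.1805]
eef_rot: [0.721, 0.693, -0.0, -0.0]
wrist_force: [0.6, -0.3, -1.2]
finger_gap: 0.084
gripper_force: 45.0
```

Call:
step_arm(moves="0 0 2 0 0 0; 0 0 2 0 0 0; 0 0 1 0 0 0; 0 0 0 0 0 0")

```text
time: 10.72
eef_pos: [0.5526, 0.1471, 0.1756]
eef_rot: [0.721, 0.693, -0.0, -0.0]
wrist_force: [-0.3, 0.0, -2.6]
finger_gap: 0.086
gripper_force: 45.0
```

```bash
python3 -c "
from h import *
st()"
```

```text
10.72 pos [0.5526 0.1471 0.1756] yaw -2.24 tilt [-1.e-04  0.e+00 -1.e+00] F [-0.32  0.02 -2.59] M [-0.06  0.02 -0.01] gap 0.08614995464327517 44.995567202568054
```

Call:
step_arm(moves="0 0 1.5 0 0 0; 0 0 1.5 0 0 0; 0 0 1.5 0 0 0; 0 0 0 0 0 0")

```text
time: 11.22
eef_pos: [0.5525, 0.1471, 0.171]
eef_rot: [0.721, 0.693, -0.0, -0.0]
wrist_force: [-0.5, 0.7, -1.6]
finger_gap: 0.084
gripper_force: 45.0
```

Call:
step_arm(moves="0 0 1.5 0 0 0; 0 0 1.5 0 0 0; 0 0 1 0 0 0; 0 0 0 0 0 0")

```text
time: 11.72
eef_pos: [0.5526, 0.1471, 0.1671]
eef_rot: [0.721, 0.693, -0.0, -0.0]
wrist_force: [0.4, -0.1, -1.0]
finger_gap: 0.086
gripper_force: 45.0
```

```bash
python3 -c "
from h import *
st()"
```

```text
11.72 pos [0.5526 0.1471 0.1671] yaw -2.24 tilt [-2.e-04  0.e+00 -1.e+00] F [ 0.41 -0.05 -1.03] M [-0.06  0.05  0.01] gap 0.08608385449524256 44.99548316001892
```

The ears are inside the slots with no side load. From here I feel for the springs.

Call:
step_arm(moves="0 0 1.5 0 0 0; 0 0 1.5 0 0 0; 0 0 1.5 0 0 0; 0 0 1.5 0 0 0; 0 0 0 0 0 0")

```text
time: 12.35
eef_pos: [0.5525, 0.1471, 0.1611]
eef_rot: [0.721, 0.693, -0.0, -0.0]
wrist_force: [-0.5, -0.0, -2.5]
finger_gap: 0.081
gripper_force: 45.0
```

Call:
step_arm(moves="0 0 1.5 0 0 0; 0 0 1.5 0 0 0; 0 0 1.5 0 0 0; 0 0 1.5 0 0 0; 0 0 0 0 0 0")

```text
time: 12.98
eef_pos: [0.5525, 0.1471, 0.1551]
eef_rot: [0.721, 0.693, -0.0, -0.0]
wrist_force: [0.4, -0.1, -2.0]
finger_gap: 0.083
gripper_force: 45.0
```

Call:
step_arm(moves="0 0 1.5 0 0 0; 0 0 1.5 0 0 0; 0 0 1.5 0 0 0; 0 0 1.5 0 0 0; 0 0 0 0 0 0")

```text
time: 13.6
eef_pos: [0.5525, 0.1471, 0.1491]
eef_rot: [0.721, 0.693, -0.0, -0.0]
wrist_force: [0.1, 0.6, -1.4]
finger_gap: 0.085
gripper_force: 45.0
```

Call:
step_arm(moves="0 0 1.5 0 0 0; 0 0 1.5 0 0 0; 0 0 1.5 0 0 0; 0 0 0 0 0 0")

```text
time: 14.1
eef_pos: [0.5527, 0.1473, 0.1447]
eef_rot: [0.721, 0.693, 0.0, -0.0]
wrist_force: [0.3, 1.1, -1.6]
finger_gap: 0.086
gripper_force: 45.0
```

Call:
step_arm(moves="0 0 1.5 0 0 0; 0 0 1 0 0 0; 0 0 0 0 0 0")

```text
time: 14.48
eef_pos: [0.5529, 0.1472, 0.1425]
eef_rot: [0.721, 0.693, 0.0, 0.0]
wrist_force: [-0.4, 0.9, 1.1]
finger_gap: 0.082
gripper_force: 45.0
```

Call:
step_arm(moves="0 0 1 0 0 0; 0 0 1 0 0 0; 0 0 0 0 0 0")

```text
time: 14.85
eef_pos: [0.553, 0.1472, 0.1409]
eef_rot: [0.721, 0.693, 0.001, 0.0]
wrist_force: [0.1, 0.9, 5.6]
finger_gap: 0.085
gripper_force: 45.0
```

The springs met the ears at TCP z ≈ 0.144, so home should be near 0.105.

Call:
step_arm(moves="0 0 1 0 0 0; 0 0 1 0 0 0; 0 0 0 0 0 0")

```text
time: 15.22
eef_pos: [0.5527, 0.1471, 0.138]
eef_rot: [0.721, 0.693, 0.0, 0.0]
wrist_force: [1.4, 0.6, 0.3]
finger_gap: 0.084
gripper_force: 45.0
```

```bash
python3 -c "
from h import *
st()"
```

```text
15.22 pos [0.5527 0.1471 0.138 ] yaw -2.24 tilt [ 2.e-04  1.e-04 -1.e+00] F [1.38 0.64 0.28] M [ 0.23 -0.16  0.02] gap 0.0837319029228792 45.00066876411438
```

Call:
step_arm(moves="0 0 1.2 0 0 0; 0 0 1.2 0 0 0; 0 0 1.2 0 0 0; 0 0 0 0 0 0")

```text
time: 15.72
eef_pos: [0.5524, 0.1471, 0.1341]
eef_rot: [0.721, 0.693, -0.0, -0.0]
wrist_force: [0.4, 0.5, -3.1]
finger_gap: 0.086
gripper_force: 45.0
```

Call:
step_arm(moves="0 0 1.5 0 0 0; 0 0 1.5 0 0 0; 0 0 1.5 0 0 0; 0 0 1.5 0 0 0; 0 0 0 0 0 0")

```text
time: 16.35
eef_pos: [0.5526, 0.1471, 0.1282]
eef_rot: [0.721, 0.693, -0.0, -0.0]
wrist_force: [1.2, 1.7, -1.6]
finger_gap: 0.083
gripper_force: 45.0
```

```bash
python3 -c "
from h import *
st()"
```

```text
16.35 pos [0.5526 0.1471 0.1282] yaw -2.23 tilt [-3.e-04  0.e+00 -1.e+00] F [ 1.18  1.73 -1.62] M [ 0.25 -0.14 -0.  ] gap 0.0826996660117061 44.99917209148407
```

Call:
step_arm(moves="0 0 1.5 0 0 0; 0 0 1.5 0 0 0; 0 0 1.5 0 0 0; 0 0 1.5 0 0 0; 0 0 0 0 0 0")

```text
time: 16.98
eef_pos: [0.5525, 0.1471, 0.1222]
eef_rot: [0.721, 0.693, -0.0, -0.0]
wrist_force: [0.8, 1.4, -1.8]
finger_gap: 0.085
gripper_force: 45.0
```

```bash
python3 look.py 5
```

```text
16.98 pos [0.5525 0.1471 0.1222] yaw -2.23 tilt [-4.e-04  0.e+00 -1.e+00] F [ 0.78  1.36 -1.81] M [ 0.23 -0.2  -0.  ] gap 0.08539590652563875 44.99892175197601
```

View pics/l5.png

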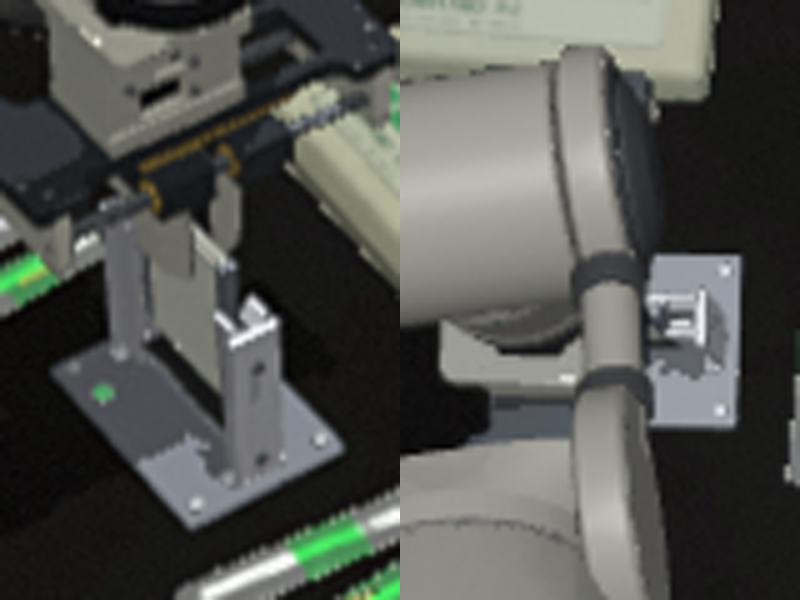

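The cassette is in both slots and the grasp has not slipped. Going on down.

Call:
step_arm(moves="0 0 1.5 0 0 0; 0 0 1.5 0 0 0; 0 0 1.5 0 0 0; 0 0 1.5 0 0 0; 0 0 0 0 0 0")

```text
time: 17.7
eef_pos: [0.5525, 0.1471, 0.1162]
eef_rot: [0.721, 0.693, -0.0, -0.0]
wrist_force: [1.2, 1.7, -2.0]
finger_gap: 0.085
gripper_force: 45.0
```

Call:
step_arm(moves="0 0 1.5 0 0 0; 0 0 1.5 0 0 0; 0 0 1.5 0 0 0; 0 0 0 0 0 0")

```text
time: 18.2
eef_pos: [0.5525, 0.1471, 0.1117]
eef_rot: [0.721, 0.693, -0.0, -0.0]
wrist_force: [0.7, 0.9, -2.9]
finger_gap: 0.084
gripper_force: 45.0
```

Call:
step_arm(moves="0 0 1 0 0 0; 0 0 1 0 0 0; 0 0 0 0 0 0")

```text
time: 18.58
eef_pos: [0.5523, 0.1471, 0.1095]
eef_rot: [0.721, 0.693, -0.0, -0.0]
wrist_force: [0.0, 0.8, -3.9]
finger_gap: 0.082
gripper_force: 45.0
```

Call:
step_arm(moves="0 0 1 0 0 0; 0 0 0 0 0 0; 0 0 0 0 0 0")

```text
time: 18.95
eef_pos: [0.5521, 0.1471, 0.1084]
eef_rot: [0.721, 0.693, -0.001, -0.0]
wrist_force: [1.1, 2.4, -8.1]
finger_gap: 0.084
gripper_force: 45.0
```

The clips are now pulling it down. Last millimetres.

Call:
step_arm(moves="0 0 0.8 0 0 0; 0 0 0 0 0 0; 0 0 0 0 0 0")

```text
time: 19.32
eef_pos: [0.5523, 0.1471, 0.1083]
eef_rot: [0.721, 0.693, -0.0, -0.0]
wrist_force: [-0.5, 1.5, -7.1]
finger_gap: 0.081
gripper_force: 45.0
```

Call:
step_arm(moves="0 0 0.7 0 0 0; 0 0 0 0 0 0; 0 0 0 0 0 0")

```text
time: 19.7
eef_pos: [0.5527, 0.1471, 0.1078]
eef_rot: [0.721, 0.693, 0.0, 0.0]
wrist_force: [-0.3, 0.9, -4.9]
finger_gap: 0.082
gripper_force: 45.0
```

Call:
step_arm(moves="0 0 0.5 0 0 0; 0 0 0 0 0 0; 0 0 0 0 0 0")

```text
time: 20.08
eef_pos: [0.5529, 0.1471, 0.1073]
eef_rot: [0.721, 0.693, 0.0, 0.0]
wrist_force: [0.1, 1.2, -4.2]
finger_gap: 0.084
gripper_force: 45.0
```

Call:
step_arm(moves="0 0 0.5 0 0 0; 0 0 0 0 0 0; 0 0 0 0 0 0")

```text
time: 20.45
eef_pos: [0.5528, 0.1472, 0.107]
eef_rot: [0.721, 0.693, 0.0, 0.0]
wrist_force: [0.4, 2.1, -0.2]
finger_gap: 0.081
gripper_force: 45.0
```

Call:
step_arm(moves="0 0 0.5 0 0 0; 0 0 0 0 0 0; 0 0 0 0 0 0")

```text
time: 20.82
eef_pos: [0.553, 0.1472, 0.1069]
eef_rot: [0.721, 0.693, 0.001, 0.0]
wrist_force: [-1.3, 1.3, 4.8]
finger_gap: 0.084
gripper_force: 45.0
```

```bash
python3 -c "
from h import *
st()"
```

```text
20.82 pos [0.553  0.1472 0.1069] yaw -2.23 tilt [ 1.3e-03  3.0e-04 -1.0e+00] F [-1.32  1.31  4.79] M [0.21 0.34 0.01] gap 0.08438218272937598 44.99691903591156
```

The gasket has been reached: it is stiff, pressing at about 7 N plus the clip pull. I stop, release and rise.

Call:
step_arm(moves="0 0 -0.5 0 0 0; 0 0 0 0 0 0; 0 0 0 0 0 0; 0 0 0 0 0 0", jaw=-0.4)

```text
time: 21.32
eef_pos: [0.5525, 0.1471, 0.1065]
eef_rot: [0.721, 0.693, -0.0, -0.0]
wrist_force: [-0.1, 0.2, 0.1]
finger_gap: 0.3
gripper_force: 0.0
```

Call:
step_arm(moves="0 0 -10 0 0 0; 0 0 -20 0 0 0; 0 0 -30 0 0 0; 0 0 -40 0 0 0; 0 0 -40 0 0 0")

```text
time: 21.95
eef_pos: [0.5525, 0.1471, 0.2486]
eef_rot: [0.721, 0.693, 0.0, 0.0]
wrist_force: [0.7, 0.1, -0.4]
finger_gap: 0.296
gripper_force: 0.0
```

Call:
step_arm(moves="-50 0 -10 0 0 0; -60 0 -10 0 0 0; -60 0 -10 0 0 0; -60 0 0 0 0 0; -30 0 0 0 0 0")

```text
time: 22.58
eef_pos: [0.542, -0.1157, 0.2775]
eef_rot: [0.722, 0.692, 0.0, 0.001]
wrist_force: [-0.6, -0.2, -0.5]
finger_gap: 0.298
gripper_force: 0.0
```

```bash
python3 look.py 6
python3 - <<'E'
from h import *
y=np.radians(-2.2); Rm=np.array([[np.cos(y),np.sin(y)],[-np.sin(y),np.cos(y)]])
for n in("scene6","top6"):
    W=np.load(n+".npz")["W"].reshape(-1,3).copy(); W[:,:2]=(W[:,:2]-[.5526,.1471])@Rm.T; W*=1000
    x,yy,z=W.T; k=(abs(x)<8)&(abs(yy)<33)&(z>105)&(z<140)
    t=[np.percentile(z[k&(yy>a)&(yy<a+16)],[50,95]).round(1).tolist() for a in(-33,-17,0,16)]
    print(n,k.sum(),t,np.percentile(x[k],[5,50,95]).round(1),np.percentile(z[k],98).round(1))
E
```

```text
22.57 pos [ 0.542  -0.1157  0.2775] yaw -2.39 tilt [ 1.e-03 -9.e-04 -1.e+00] F [-0.56 -0.16 -0.53] M [-0.12  0.02  0.01] gap 0.29757099295311384 0.0
scene6 109 [[114.9, 118.9], [113.8, 118.8], [113.7, 117.2], [114.0, 118.1]] [-4.6 -2.2  2.4] 119.4
top6 96 [[114.8, 116.7], [114.8, 119.7], [115.5, 118.0], [115.0, 119.0]] [-1.2  1.7  6.1] 120.2
```

View pics/l6.png

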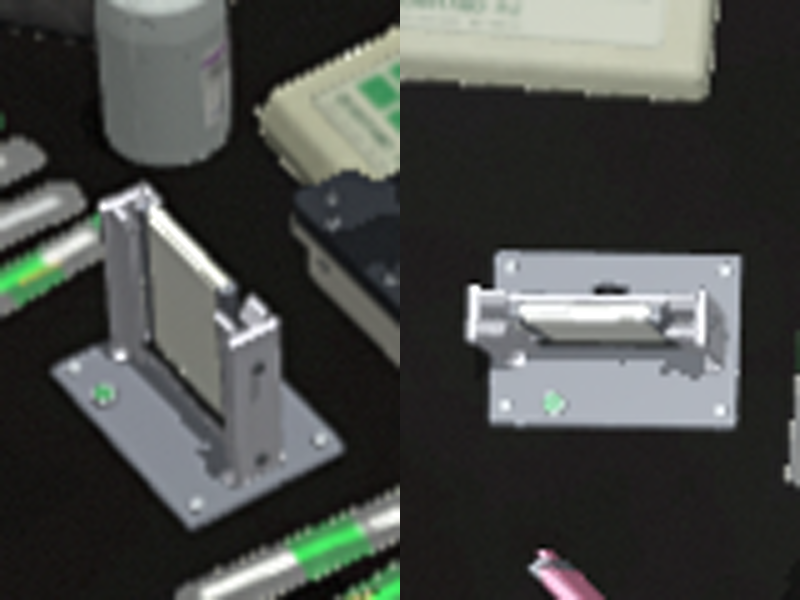

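The cassette sits level in the slots: the top edge is at about 115–117 mm everywhere, which puts the underside at about 24–25 mm, matching the gasket height from the spring contact. Everything else is undisturbed.

Call:
step_arm(moves="0 0 0 0 0 0; 0 0 0 0 0 0; 0 0 0 0 0 0")

```text
time: 23.05
eef_pos: [0.5426, -0.1115, 0.2768]
eef_rot: [0.72, 0.694, 0.0, 0.0]
wrist_force: [-0.2, 0.8, -0.2]
finger_gap: 0.302
gripper_force: 0.0
```

```bash
python3 -c "
from h import *
st(); print(robot.job_done())"
```

```text
23.05 pos [ 0.5426 -0.1115  0.2768] yaw -2.13 tilt [ 2.e-04  2.e-04 -1.e+00] F [-0.16  0.75 -0.24] M [-0.07  0.1   0.03] gap 0.3017492836266735 0.0
the job is handed in; nothing more can be done
None
```

The cassette is level on the gasket, released and handed in at 23 s of the 53 s allowed; I judged the clips snapped from their downward pull near home, not by seeing each clip over its ear.

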